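# Hook a core tray out from under its cover

### The job

Take the hook tool from its rest, drop its hook into the pull eye of the tray that holds the single thick core, and drag that tray wholly out from under the wire-topped cover. Then unhook it and lay the tool back in both saddles of its rest. Touch the trays only with the tool, keep the tray flat on the worktop, leave the tray with the two thin cores where it is, and do not disturb the block or the bottles beside the work.

Things in the scene. Friction and masses are not known exactly. Their poses are not given: they have to be found in the camera images.
- cover: low fixed wire-topped cover for drying trays, 180 (x) x 162 (y) x 88 mm high, no floor: seven 4 mm wires along own y and three 6 mm rails along x, undersides 82 mm above the worktop, on posts; guide walls 26 mm high, 6 mm thick make two bays 72 mm wide, centred at own y = +39 and -39 mm. Origin: centre of its footprint. Mouth at own -x; +x points inward. Either tray may be in either bay
- cover_mouth (a point): middle of the cover's open edge at worktop level; axes as the cover's: -x points out of the cover, straight along the bays. Equipment behind: a machine with a chute in front of it reaches to about 0.62 m ahead of the robot from y = -0.2 to 0 m and stands beyond 0.67 m from y = -0.4 to 0.05 m, up to 0.35 m high; a microscope stands beyond 0.53 m ahead at y above 0.35 m
- tray_one: the tray to pull: grey open tray 88 (x) x 64 (y) x 20 mm high with ONE thick grey stone core (34 mm across, 58 mm long, fixed in it, top 39 mm above the worktop), 0.25 to 0.5 kg, lying loose on the worktop in a bay. Origin: centre of its underside. Its own -x end faces out of the cover and carries the pull eye
- tray_one_eye (a point): centre of the pull eye of tray_one: a level steel ring (hole axis vertical), 62 mm along own -x from the tray's origin, 16 mm above the worktop. Hole 24 mm across, ring bar 6 mm thick (ring top 19 mm, bottom 13 mm above the worktop). At the start it is 20 to 50 mm inside the cover's open edge
- tray_one_rear (a point): middle of the rear (+x) lower edge of tray_one, 44 mm behind its origin; the tray is out when this is past the cover's open edge
- tray_two: the tray to leave: same tray and eye, but with TWO thin cores side by side (each 20 mm across, 58 mm long, tops 25 mm above the worktop). Origin: centre of its underside
- hook_tool: hand hook: straight wooden handle 124 (x) x 20 (y) x 18 mm (z), and from its +x end a steel rod 7 mm thick that runs on along the handle's axis and bends down at its end (outermost x = 146 mm). Origin: middle of the handle, the place to grip (fingers closing along own y). Own z is up. 0.12 kg. Starts lying in its rest, hook pointing down, with the same axes as the rest
- hook_tip (a point): centre of the round lower end (radius 3.5 mm) of the hook: 140 mm along +x and 29 mm below the tool's origin, so the lowest point is 32.5 mm below the handle's axis; the clear drop from the underside of the rod to the lowest point is 29 mm
- rest: tool rest fixed to the worktop, at another place and turn each time: base plate 150 (x) x 60 (y) x 6 mm with two saddles, each 14 mm long, centred at own x = +52 and -52 mm (90 mm free between them for the fingers). Saddle floor 36 mm above the worktop, cheeks up to 51 mm, trough 28 mm wide for the 20 mm handle. Origin: centre of the base's underside. The tool in its rest has its origin 45 mm above the rest's origin
- block: bystander: tan block 68 x 140 x 44 mm. Origin: centre of its underside
- bottle_a: bystander: amber dropper bottle with black cap, 39 mm across, 104 mm high, left part of the worktop. Origin: centre of its underside
- bottle_b: bystander: amber dropper bottle with black cap, 39 mm across, 104 mm high, the other one on the left part of the worktop. Origin: centre of its underside
There are look-alikes about, which are no part of the job. There is more than one size of the hook_tool; the job needs the larger.

How it is judged:
By the outcome, as a careful person would: the job done as asked, in the order asked, and still so for the second after the job is handed in, with the robot touching nothing.
It also fails if it takes over 72 s, if anything falls off the work surface, if the arm or the gripper's body presses on something with over 40 N, if the wrist force passes 120 N, or if a joint passes its speed limit or range.

### The arm

A 6-joint arm with a two-finger parallel gripper is mounted at the origin on a cart in front of the work surface, level with it; the furniture and walls round the work are solid. World frame = base frame: x ahead of the robot, y to its left, z up, the work surface at z = 0. Lengths are in m, angles in rad, forces in N, time in s.
With the tool pointing down it reaches from about 0.35 to 0.975 m from the base axis. Payload 4.9 kg.
Tool frame: the origin (TCP) lies at the very end of the fingers, on their centre line; the grasp point (between the pads) lies 19 mm behind it (ctrl.grip_point_offset is the distance from the TCP to the grasp point, in m); z points along the fingers, y is the line along which they close (so a half turn about z gives the same grasp; the last joint's range is limited). The gripper opens to 85 mm and grips with 20 to 120 N. Pads are 22 mm wide; open, the fingers measure 114 mm over their backs; the gripper's body (76 mm by 85 mm) begins 54 mm behind the grasp point. The pads swing forward as they close: fully open they stand 13 mm farther back than shut.
Start: joints at [-1.331, 0.053, 1.613, -0, 1.476, -0.119], TCP at [0.219, -0.585, 0.231] pointing down, gripper open.
Joint ranges: [-3.01, 3.01], [-1.01, 2.22], [0.06, 2.58], [-1.02, 4.17], [0.09, 2.62], [-3.14, 3.14]. Speed limits (rad/s): [2.57, 2.57, 3.14, 3.14, 3.14, 3.14].

### API

Orientations are given as a rotation vector (axis times angle).
In Python, from station import ctrl gives the robot as it stands.
- The arm moves only by the tool send_rows, never from a script. Its argument "rows" is a list of rows, each a list of 3 entries, a list of its own where there are three numbers: the finger opening in cm, from 0 to 8.54, then the shift along the tool's x, y, z in cm, then the turn about the tool's z in degrees. A call has 1 to 10 rows; each row shifts and turns the commanded pose from where the row before left it, along the tool's axes as they then stand; what a row does not reach is not made up. A row lasts 1/8 s, in which the tool goes at most 62.5 mm and 10.7 degrees, less where a joint would pass 70% of its speed; a pose out of reach is approached as far as the arm can. A call with a gripper value outside its range is refused whole. The fingers move at their own pace and stop on an object; "newtons" is the grip in N (left out, the last holds). Time passes only in rows, so rows that do not move let the fingers close. It gives the time, the measured TCP pose, the force, the opening and the grip force at its end, in the units of the state.
- ctrl.get_obs(): the state, without advancing time (a new reading comes with each control period).
- ctrl.get_image(name): name is "scene" or "side" or "wrist"; returns a dict with "frame" (384x512x3 uint8, red, green, blue), "range_z" (384x512 float32, m along the optical axis (not along the pixel's ray), 0 where there is no reading), "fx", "fy", "cx", "cy" (pixels), "cam_to_world" (4x4, takes a point from camera to world coordinates). Camera axes: x right, y down, z forward; pixel columns grow to the right and rows downward; lengths in m; the calibration is good to about 2 mm. A picture is of the moment at which its call begins.
- ctrl.finish_job(): hands the job in; it is judged then, once.
The state is a dict: "t": time; "q": joint angles; "dq": joint speeds; "effort": joint torques, N m; "tool_pos": TCP position; "tool_rot": TCP orientation; "contact_force": force on the tool from outside, world axes, zero at the start; "wrist_torque": the same for the moment, N m; "opening": finger opening in m; "grip_force": force on a finger pad.
Only numpy, scipy, OpenCV 4.12 (cv2) and the standard library are available. Lean on these libraries where they do the work, as an engineer would, in place of code of your own. Each camera call takes 0.05 s, during which the arm holds its last target. There are 200 camera calls.

## Working session

There is one attempt and no reset: what is moved stays moved. The work goes in short steps, Python scripts to look and compute and a tool call to move; the robot and the scene stay as the last step left them, time stands still between calls to the robot, and variables do not carry over. Pictures are saved under pics/ and viewed, at most 12 in all, crops included, and the job is handed in when it is done.

Besides the shell and the picture viewer there is one more tool, called after "Call:" as a command line: name --argument value ..., lists and objects as JSON in quotes. send_rows: Moves the arm, as the interface text tells. Its arguments: {"type":"object","properties":{"rows":{"type":"array","items":{"type":"array"}},"newtons":{"type":"number"}},"required":["rows"]}

```bash
mkdir -p pics; ls; python3 - <<'E'
from station import ctrl
import cv2,numpy as np
o=ctrl.get_obs();print({k:np.round(v,3) for k,v in o.items()},ctrl.grip_point_offset)
for n in("scene","side"):
    d=ctrl.get_image(n);np.savez(f"{n}0.npz",**d)
    cv2.imwrite(f"pics/{n}0.png",cv2.resize(d["frame"][:,:,::-1],(800,600)))
    print(n,d["fx"],d["cx"],d["cy"],np.round(d["cam_to_world"],3))
E
```

```text
pics
{'t': np.float64(0.0), 'q': array([-1.331,  0.053,  1.614, -0.   ,  1.476, -0.119]), 'dq': array([ 0.   , -0.   , -0.001, -0.   , -0.001, -0.   ]), 'effort': array([ 1.0000e-03, -3.9368e+01, -3.7017e+01, -0.0000e+00,  7.0000e-03,
        0.0000e+00]), 'tool_pos': array([ 0.219, -0.585,  0.23 ]), 'tool_rot': array([-3.089, -0.56 ,  0.   ]), 'contact_force': array([-0.227,  0.978,  0.647]), 'wrist_torque': array([ 0.004,  0.006, -0.011]), 'grip_force': np.float64(0.0), 'opening': np.float64(0.085)} 0.0187
scene 484.6540639849632 255.5553155891966 183.40579450958796 [[ 0.498 -0.429  0.753 -0.86 ]
 [-0.867 -0.257  0.427 -0.868]
 [ 0.01  -0.866 -0.5    0.991]
 [ 0.     0.     0.     1.   ]]
side 399.3037077118864 248.4650012709191 190.76873056636185 [[-0.973 -0.114  0.202  0.196]
 [-0.231  0.434 -0.871  1.418]
 [ 0.011 -0.894 -0.449  0.842]
 [ 0.     0.     0.     1.   ]]
```

View pics/scene0.png

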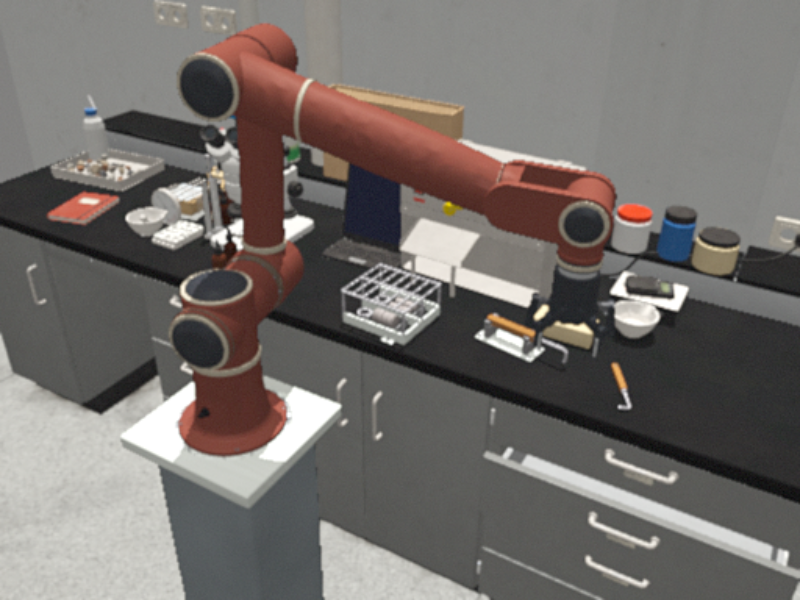

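View pics/side0.png

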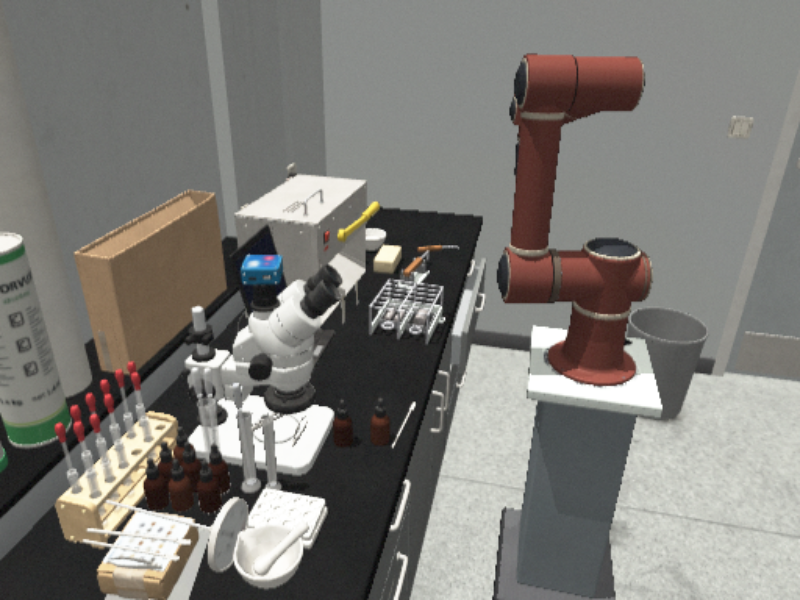

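The scene view shows the cover at (390,300), the rest with the larger tool at (515,335), and the block behind it at (570,330). The small decoy hook is at (622,385). In the side view the cover is at (405,308) and the bottles at (343,425) and (380,422).

```bash
cat > h.py <<'E'
import numpy as np,cv2
from scipy.spatial.transform import Rotation as R
def load(n): return dict(np.load(n))
def world(d,u,v,z=None,rng=None):
    """pixel -> world, on plane z or by range"""
    T=d["cam_to_world"]; r=T[:3,:3]@np.array([(u-d["cx"])/d["fx"],(v-d["cy"])/d["fy"],1.])
    k=rng if rng is not None else (z-T[2,3])/r[2]
    return T[:3,3]+k*r
def cloud(d):
    v,u=np.mgrid[:384,:512]; z=d["range_z"]
    P=np.stack([(u-d["cx"])/d["fx"]*z,(v-d["cy"])/d["fy"]*z,z],-1)
    return P@d["cam_to_world"][:3,:3].T+d["cam_to_world"][:3,3]
def pix(d,p):
    T=np.linalg.inv(d["cam_to_world"]); c=T[:3,:3]@p+T[:3,3]
    return d["fx"]*c[0]/c[2]+d["cx"],d["fy"]*c[1]/c[2]+d["cy"]
E
python3 - <<'E'
from h import *
from station import ctrl
d=ctrl.get_image("wrist");np.savez("wrist0.npz",**d)
s=load("scene0.npz");i=load("side0.npz")
a=cv2.resize(s["frame"][165:235,205:405],(800,280),interpolation=2)
b=cv2.resize(i["frame"][150:220,225:325],(400,280),interpolation=2)
c=cv2.resize(d["frame"],(400,300))
o=np.zeros((600,800,3),np.uint8);o[:280]=a;o[300:580,:400]=b;o[300:600,400:]=c
cv2.imwrite("pics/comp.png",o[:,:,::-1])
P=cloud(s)
hsv=cv2.cvtColor(s["frame"],cv2.COLOR_RGB2HSV)
m=((hsv[...,0]>5)&(hsv[...,0]<22)&(hsv[...,1]>150)&(hsv[...,2]>90)).astype(np.uint8)
n,l,st,_=cv2.connectedComponentsWithStats(m)
for k in range(1,n):
    if st[k,4]>15:
        q=P[l==k]; q=q[q[:,2]>-.05]; 
        print(st[k],np.round(np.median(q,0),3),np.round(q.min(0),3),np.round(q.max(0),3))
for uv in [(220,190),(242,170),(281,187),(262,207),(248,219)]: print(uv,np.round(P[uv[1],uv[0]],3),np.round(world(s,*uv,z=.088),3))
print(np.round(d["cam_to_world"],3))
E
```

```text
[397 132  19   8  99] [ 0.975 -0.515  0.198] [ 0.938 -0.549  0.193] [ 1.009 -0.48   0.202]
[312 201  30  15  77] [ 0.525 -0.366  0.051] [ 0.51 -0.43 -0.  ] [ 0.624 -0.278  0.059]
[391 234   7  15  21] [ 0.514 -0.626  0.013] [ 0.48  -0.644  0.007] [ 0.549 -0.605  0.018]
(220, 190) [0.413 0.005 0.073] [ 0.392 -0.009  0.088]
(242, 170) [0.57  0.005 0.084] [0.564 0.001 0.088]
(281, 187) [ 0.569 -0.169  0.06 ] [ 0.525 -0.19   0.088]
(262, 207) [ 0.479 -0.137  0.009] [ 0.371 -0.196  0.088]
(248, 219) [ 0.396 -0.126 -0.001] [ 0.283 -0.192  0.088]
[[ 0.351 -0.888 -0.297  0.296]
 [-0.936 -0.333 -0.111 -0.557]
 [-0.001  0.317 -0.948  0.373]
 [ 0.     0.     0.     1.   ]]
```

View pics/comp.png

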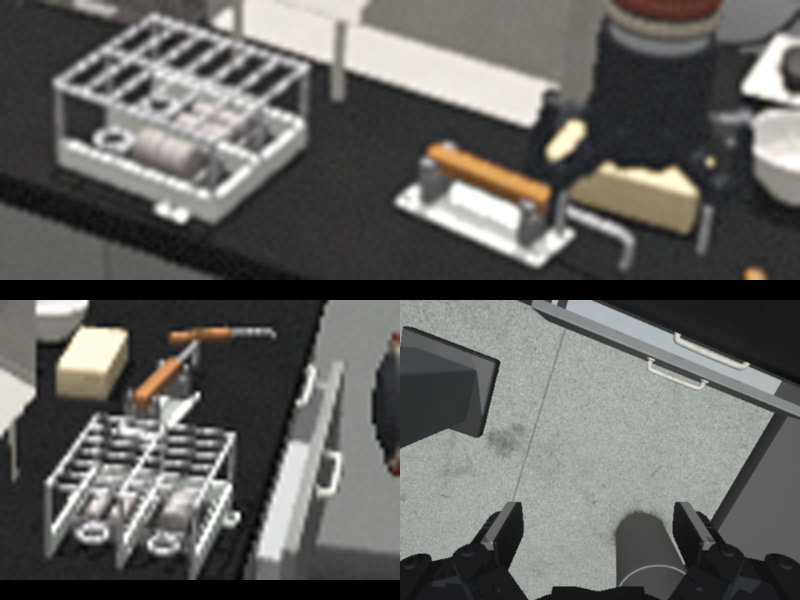

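```bash
python3 - <<'E'
from h import *
s=load("scene0.npz");i=load("side0.npz")
S=lambda x,y:(205+x/4-.4,165+y/4-.4)
def tri(a,b):
    p=[];q=[]
    for d,(u,v) in((s,a),(i,b)):
        T=d["cam_to_world"];r=T[:3,:3]@np.array([(u-d["cx"])/d["fx"],(v-d["cy"])/d["fy"],1.]);r/=np.linalg.norm(r)
        p.append(T[:3,3]);q.append(r)
    M=[np.eye(3)-np.outer(r,r) for r in q]
    return np.linalg.solve(sum(M),sum(m@t for m,t in zip(M,p)))
for n,x,y,z in[("h-",432,152,.054),("h+",548,200,.054),("bend",630,235,.045),("cA",57,80,.088),("cB",155,15,.088),("cC",308,65,.088),("eye",112,138,.019),("knob",172,212,.01),("rest",397,200,.006),("rest",545,265,.006),("rest",578,237,.006)]:
    print(n,np.round(world(s,*S(x,y),z=z),3))
I=lambda x,y:(225+x/4-.4,150+(y-300)/4-.4)
for n,x,y,z in[("eye1",166,543,.019),("eye2",93,532,.019),("cA",222,432+70,.088),("c",235,433,.088),("c",45,483,.088),("c",100,413,.088),("mouthL",50,556,0),("mouthR",200,573,0),("h-",140,400,.054),("h+",182,362,.054)]:
    print("side",n,np.round(world(i,*I(x,y),z=z),3))
for n,x,y in[("bA",343,443),("bB",380,441)]: print(n,np.round(world(i,x*.64,y*.64,z=0),3))
print(R.from_rotvec([-3.089,-.56,0]).as_matrix().round(3))
E
```

```text
h- [ 0.537 -0.314  0.054]
h+ [ 0.517 -0.434  0.054]
bend [ 0.515 -0.51   0.045]
cA [0.422 0.016 0.088]
cB [0.578 0.004 0.088]
cC [ 0.567 -0.171  0.088]
eye [ 0.456 -0.022  0.019]
knob [ 0.389 -0.128  0.01 ]
rest [ 0.516 -0.292  0.006]
rest [ 0.489 -0.446  0.006]
rest [ 0.545 -0.456  0.006]
side eye1 [ 0.453 -0.02   0.019]
side eye2 [ 0.532 -0.024  0.019]
side cA [0.393 0.004 0.088]
side c [ 0.405 -0.159  0.088]
side c [0.576 0.009 0.088]
side c [ 0.561 -0.172  0.088]
side mouthL [0.572 0.005 0.   ]
side mouthR [0.412 0.    0.   ]
side h- [ 0.539 -0.292  0.054]
side h+ [ 0.512 -0.42   0.054]
bA [0.512 0.453 0.   ]
bB [0.439 0.428 0.   ]
[[ 0.936  0.351 -0.   ]
 [ 0.351 -0.936  0.002]
 [ 0.    -0.002 -1.   ]]
```

Call:
send_rows --rows '[[8.5, [4, -4.5, 0], 0], [8.5, [4, -4.5, 0], 0], [8.5, [4, -4.5, 0], 0], [8.5, [4, -4.5, 0], 0], [8.5, [4, -4.5, 0], 0], [8.5, [4, -4.5, 0], 0], [8.5, [4, -4.5, 0], 0], [8.5, [4, -4.5, 0], 0], [8.5, [4, -4.5, 0], 0], [8.5, [4, -4.5, -2], 0]]'

```text
t: 1.4
tool_pos: [0.4349, -0.022, 0.2494]
tool_rot: [-3.09, -0.56, 0.004]
contact_force: [1.9, 0.5, -0.1]
opening: 0.085
grip_force: 0.0
```

Call:
send_rows --rows '[[8.5, [4, -4.5, -2], 0], [8.5, [0, 0, 0], -10], [8.5, [0, 0, 0], -10], [8.5, [0, 0, 0], -10], [8.5, [0, 0, 0], -10], [8.5, [0, 0, 0], -10], [8.5, [0, 0, 0], -10], [8.5, [0, 0, 0], 0], [8.5, [0, 0, 0], 0]]'

```text
t: 2.52
tool_pos: [0.4569, 0.0311, 0.2705]
tool_rot: [-2.399, -2.028, 0.0]
contact_force: [-0.4, 0.6, -0.3]
opening: 0.0852
grip_force: 0.0
```

```bash
python3 - <<'E'
from h import *
from station import ctrl
d=ctrl.get_image("wrist");np.savez("wrist1.npz",**d)
cv2.imwrite("pics/w1.png",cv2.resize(d["frame"][:,:,::-1],(800,600)))
o=ctrl.get_obs();print(o["tool_pos"],R.from_rotvec(o["tool_rot"]).as_matrix().round(3))
for p in[(.4545,-.021,.019),(.532,-.024,.019)]:print(pix(d,np.array(p)))
E
```

```text
[0.45689991 0.03112621 0.27058396] [[ 0.166  0.986 -0.   ]
 [ 0.986 -0.166  0.   ]
 [-0.    -0.    -1.   ]]
(np.float64(257.66417969471536), np.float64(194.29101791448338))
(np.float64(319.97817496861757), np.float64(186.62978434771165))
```

View pics/w1.png

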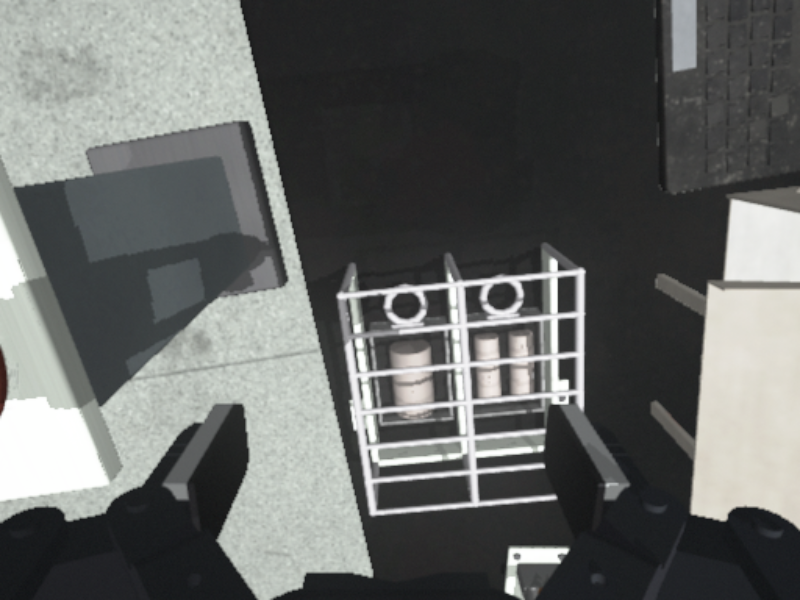

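The picture shows the thick-core tray in the bay nearer the robot, with its eye at (406,306). The thin-core tray's eye is at (501,297). The front wire runs from (340,295) to (584,270).

Call:
send_rows --rows '[[8.5, [-5.5, 1.93, 0], 0], [8.5, [-5.5, 1.93, 0], 0], [8.5, [-5.5, 1.93, 0], 0], [8.5, [-5.5, 1.93, 0], 0], [8.5, [-5.5, 1.93, 0], 0], [8.5, [-5.5, 1.93, 0], 0], [8.5, [-5.5, 1.93, 0], 0], [8.5, [0, 0, 0], 0], [8.5, [0, 0, 0], 0]]'

```text
t: 3.7
tool_pos: [0.527, -0.3707, 0.2702]
tool_rot: [-2.397, -2.029, -0.0]
contact_force: [-0.0, 0.3, -1.2]
opening: 0.0848
grip_force: 0.0
```

```bash
python3 - <<'E'
from h import *
from station import ctrl
w=load("wrist1.npz");k=1.5625
for n,u,v,z in[("eye",406,306,.016),("eye2",501,297,.016),("fA",340,295,.085),("fB",584,270,.085),("rA",372,514,.085),("rM",475,505,.085),("core back",414,415,.02),("core front",409,345,.02)]:
    print(n,world(w,u/k,v/k,z).round(4))
d=ctrl.get_image("wrist");np.savez("wrist2.npz",**d)
cv2.imwrite("pics/w2.png",cv2.resize(d["frame"][:,:,::-1],(800,600)))
o=ctrl.get_obs();print(o["tool_pos"],R.from_rotvec(o["tool_rot"]).as_matrix().round(3))
hsv=cv2.cvtColor(d["frame"],cv2.COLOR_RGB2HSV)
m=((hsv[...,0]>5)&(hsv[...,0]<22)&(hsv[...,1]>150)&(hsv[...,2]>90)).astype(np.uint8)
n,l,st,c=cv2.connectedComponentsWithStats(m)
for j in range(1,n):
    if st[j,4]>100:
        ys,xs=np.where(l==j); r=cv2.minAreaRect(np.c_[xs,ys].astype(np.float32)); b=cv2.boxPoints(r)
        print(st[j],[world(d,*p,z=.054).round(4) for p in b],world(d,*r[0],z=.054).round(4))
E
```

```text
eye [ 0.4567 -0.0245  0.016 ]
eye2 [ 0.5328 -0.0297  0.016 ]
fA [0.4175 0.0139 0.085 ]
fB [0.5771 0.0042 0.085 ]
rA [ 0.4064 -0.163   0.085 ]
rM [ 0.4853 -0.1679  0.085 ]
core back [ 0.4478 -0.1216  0.02  ]
core front [ 0.4539 -0.0567  0.02  ]
[ 0.52711472 -0.37004922  0.27066909] [[ 0.164  0.986 -0.   ]
 [ 0.986 -0.164  0.   ]
 [ 0.    -0.    -1.   ]]
[251 156  16  55 616] [array([ 0.5154, -0.4283,  0.054 ]), array([ 0.526, -0.366,  0.054]), array([ 0.5421, -0.3687,  0.054 ]), array([ 0.5324, -0.4312,  0.054 ])] [ 0.5291 -0.3977  0.054 ]
[255 308  52  36 460] [array([ 0.4891, -0.6071,  0.054 ]), array([ 0.5589, -0.5686,  0.054 ]), array([ 0.5634, -0.5803,  0.054 ]), array([ 0.4931, -0.6195,  0.054 ])] [ 0.5267 -0.5935  0.054 ]
```

View pics/w2.png

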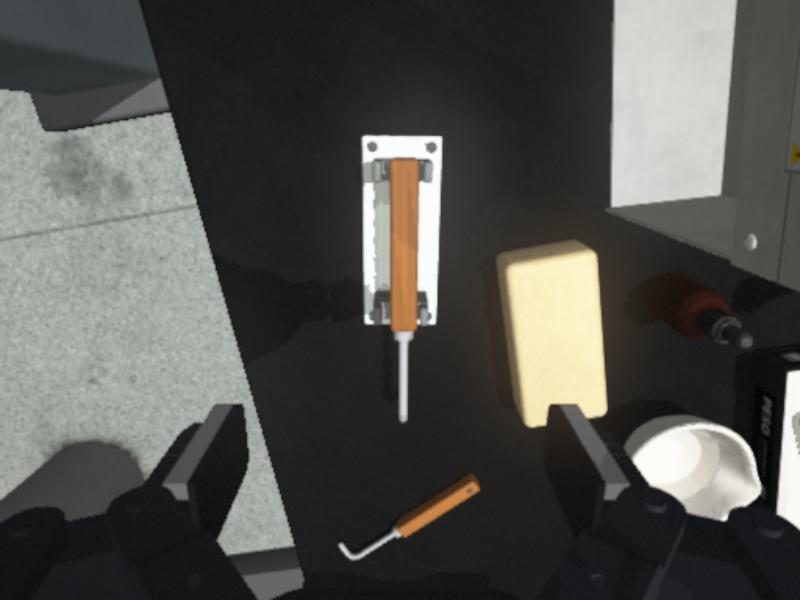

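The handle runs from (405,158) to (403,331), with its rod end at (403,420). The block's left edge is at about (500,260). The small decoy at (410,520) stays untouched.

```bash
python3 - <<'E'
from h import *
d=load("wrist2.npz");k=1.5625
f=lambda u,v,z:world(d,u/k,v/k,z)
a=f(405,158,.054);b=f(403.5,331,.054);t=f(403,421,.045)
m=(a+b)/2;x=(b-a)/np.linalg.norm(b-a)
print(a,b,t,m,np.linalg.norm(b-a),np.degrees(np.arctan2(x[1],x[0])),(t-m)@x)
rc=[f(u,v,.006) for u,v in[(362,136),(442,136),(363,325),(436,325)]];print("rest",np.round(rc,4),np.mean(rc,0))
T=np.array([[.164,.986],[.986,-.164]]);p=np.array([.5271,-.37005])
print("shift tool cm",T.T@(m[:2]-p)*100)
E
```

```text
[ 0.54404414 -0.31046507  0.054     ] [ 0.52326772 -0.43191804  0.054     ] [ 0.50995043 -0.51206758  0.045     ] [ 0.53365593 -0.37119155  0.054     ] 0.12321722592797622 -99.7073702044908 0.14285605994571665
rest [[ 0.5155 -0.2923  0.006 ]
 [ 0.5741 -0.3021  0.006 ]
 [ 0.4885 -0.4399  0.006 ]
 [ 0.5485 -0.45    0.006 ]] [ 0.53164395 -0.37106367  0.006     ]
shift tool cm [-0.00504003  0.66513602]
```

Call:
send_rows --rows '[[5, [0, 0.6, 4], 0], [5, [0, 0, 5], 0], [5, [0, 0, 5], 0], [5, [0, 0, 4], 0], [5, [0, 0, 3], 0], [5, [0, 0, 2], 0], [5, [0, 0, 1.45], 0], [5, [0, 0, 0], 0]]' --newtons 60

```text
t: 4.75
tool_pos: [0.5328, -0.3712, 0.0257]
tool_rot: [-2.396, -2.031, 0.0]
contact_force: [0.3, 1.0, 0.2]
opening: 0.0501
grip_force: 0.0
```

Call:
send_rows --rows '[[1.5, [0, 0, 0], 0], [1.5, [0, 0, 0], 0], [1.5, [0, 0, 0], 0], [1.5, [0, 0, 0], 0], [1.5, [0, 0, 0], 0], [1.5, [0, 0, 0], 0]]'

```text
t: 5.5
tool_pos: [0.5339, -0.3727, 0.028]
tool_rot: [2.395, 2.029, 0.001]
contact_force: [0.2, -0.1, 6.4]
opening: 0.019
grip_force: 59.6
```

Call:
send_rows --rows '[[1.5, [0, 0, -1], 0], [1.5, [0, 0, -2], 0], [1.5, [0, 0, -4], 0], [1.5, [0, 0, -5], 0], [1.5, [0, 0, -4], 0], [1.5, [0, 0, -1], 0], [1.5, [0, 0, 0], 0]]' --newtons 80

```text
t: 6.38
tool_pos: [0.5329, -0.3718, 0.1964]
tool_rot: [2.396, 2.031, 0.0]
contact_force: [0.7, -0.2, -1.7]
opening: 0.0186
grip_force: 78.2
```

Call:
send_rows --rows '[[1.5, [2.69, -0.77, 0], 0], [1.5, [5.38, -1.54, 0], 0], [1.5, [5.38, -1.54, 0], 0], [1.5, [5.38, -1.54, 0], 0], [1.5, [5.38, -1.54, 0], 0], [1.5, [5.38, -1.54, 0], 0], [1.5, [5.38, -1.54, 0], 0], [1.5, [5.38, -1.54, 0], 0], [1.5, [5.38, -1.54, 0], 0], [1.5, [5.38, -1.54, 0], 0]]'

```text
t: 7.62
tool_pos: [0.4705, 0.1578, 0.1932]
tool_rot: [-2.395, -2.029, 0.006]
contact_force: [1.3, -0.4, -1.5]
opening: 0.0189
grip_force: 78.3
```

Call:
send_rows --rows '[[1.5, [2.69, -0.77, 0], 0], [1.5, [0, 0, 0], -3], [1.5, [0, 0, 0], -3], [1.5, [0, 0, 2], 0], [1.5, [0, 0, 4], 0], [1.5, [0, 0, 0], 0], [1.5, [0, 0, 0], 0]]'

```text
t: 8.5
tool_pos: [0.4691, 0.184, 0.1357]
tool_rot: [-2.287, -2.153, 0.002]
contact_force: [-0.6, 0.6, -0.2]
opening: 0.0186
grip_force: 78.3
```

```bash
python3 - <<'E'
from h import *
from station import ctrl
o=ctrl.get_obs();M=R.from_rotvec(o["tool_rot"]).as_matrix();print(o["tool_pos"],M.round(3),o["opening"],o["grip_force"])
ims=[]
for n in("scene","side"):
    d=ctrl.get_image(n);np.savez(n+"3.npz",**d)
    c=o["tool_pos"]-M[:,2]*.017; tip=c-M[:,0]*.14-np.array([0,0,.029])
    for p in(c,c-M[:,0]*.062,c+M[:,0]*.062,tip): print(n,np.round(pix(d,p),1),p.round(3))
    u,v=pix(d,tip);u=int(u)-50;v=int(v)-45
    print(n,"crop",u,v)
    ims.append(cv2.resize(d["frame"][v:v+75,u:u+100],(800,600),interpolation=2)[:, :])
cv2.imwrite("pics/c3.png",np.hstack([cv2.resize(x,(400,300)) for x in ims])[:,:,::-1])
E
```

```text
[0.46908183 0.18399117 0.13571564] [[ 0.061  0.998 -0.001]
 [ 0.998 -0.061 -0.   ]
 [-0.    -0.001 -1.   ]] 0.0185637122231122 78.32226276397705
scene [188.7 153.6] [0.469 0.184 0.153]
scene [201.3 157.8] [0.465 0.122 0.153]
scene [176.5 149.6] [0.473 0.246 0.153]
scene [217.9 170. ] [0.461 0.044 0.124]
scene crop 167 125
side [251.9 204.4] [0.469 0.184 0.153]
side [256.6 196.9] [0.465 0.122 0.153]
side [246.9 212.6] [0.473 0.246 0.153]
side [261.9 194.7] [0.461 0.044 0.124]
side crop 211 149
```

View pics/c3.png

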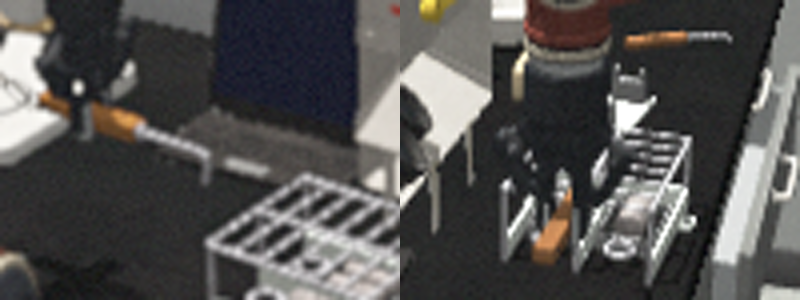

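The tip shows at (207,183) in the left crop, which is within half a pixel of the prediction, so the tool sits straight in the grip.

Call:
send_rows --rows '[[1.5, [0, 0, 3], 0], [1.5, [0, 0, 4], 0], [1.5, [0, 0, 2.1], 0], [1.5, [0, 0, 0], 0], [1.5, [-1.5, 0, 0], 0], [1.5, [-2, 0, 0], 0], [1.5, [-2, 0, 0], 0], [1.5, [-1.4, 0, 0], 0], [1.5, [0, 0, 0], 0], [1.5, [0, 0, 0], 0]]'

```text
t: 9.85
tool_pos: [0.4656, 0.1154, 0.0458]
tool_rot: [2.287, 2.153, 0.002]
contact_force: [0.1, -0.3, -0.8]
opening: 0.0188
grip_force: 78.4
```

```bash
cat > look.py <<'E'
import sys
from h import *
from station import ctrl
k=sys.argv[1]
o=ctrl.get_obs();M=R.from_rotvec(o["tool_rot"]).as_matrix();print(o["tool_pos"],M[:2,0].round(4))
ims=[];c=o["tool_pos"]-M[:,2]*.017; tip=c-M[:,0]*.14-np.array([0,0,.029]);print("tip",tip.round(4))
for n in("scene","side"):
    d=ctrl.get_image(n);np.savez(n+k+".npz",**d)
    u,v=pix(d,tip);u0=int(u)-25;v0=int(v)-18
    e=pix(d,np.array([.456,-.0235,.016]))
    print(n,"crop",u0,v0,"tip",[(u-u0+.5)*8,(v-v0+.5)*8],"eye",[(e[0]-u0+.5)*8,(e[1]-v0+.5)*8])
    ims.append(cv2.resize(d["frame"][v0:v0+50,u0:u0+50],(400,400),interpolation=2))
cv2.imwrite(f"pics/c{k}.png",np.hstack(ims)[:,:,::-1])
E
python3 look.py 4
```

```text
[0.46562881 0.11543492 0.04576295] [0.0602 0.9982]
tip [ 0.4572 -0.0243  0.0337]
scene crop 208 177 tip [np.float64(205.68535596035258), np.float64(154.42041433267627)] eye [np.float64(203.39379914528172), np.float64(186.9066552353661)]
side crop 240 188 tip [np.float64(207.2229975238738), np.float64(153.25895738877557)] eye [np.float64(208.0975187447375), np.float64(183.7858674524823)]
```

View pics/c4.png

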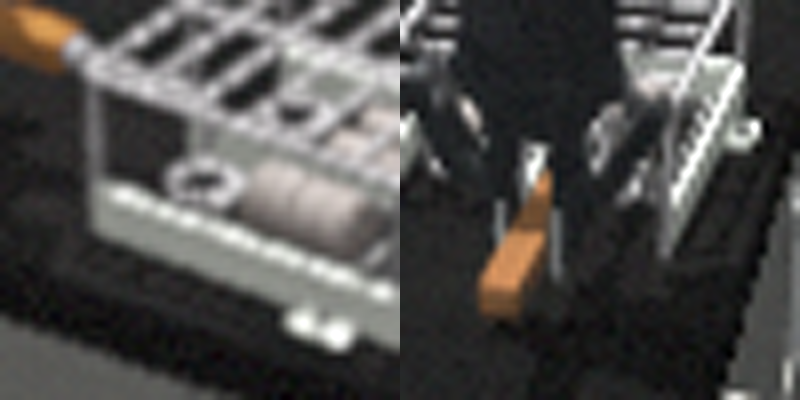

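The left crop shows the eye at (204,183), directly under the computed tip, so I'm lowering the hook.

Call:
send_rows --rows '[[1.5, [0, 0, 0.6], 0], [1.5, [0, 0, 0.6], 0], [1.5, [0, 0, 0.6], 0], [1.5, [0, 0, 0.5], 0], [1.5, [0, 0, 0], 0], [1.5, [0, 0, 0], 0]]'

```text
t: 10.7
tool_pos: [0.4654, 0.1153, 0.0223]
tool_rot: [2.287, 2.154, 0.0]
contact_force: [-0.4, 0.8, -2.0]
opening: 0.0186
grip_force: 78.4
```

Call:
send_rows --rows '[[1.5, [0.3, 0, 0], 0], [1.5, [0.4, 0, 0], 0], [1.5, [0.5, 0, 0], 0], [1.5, [0.6, 0, 0], 0], [1.5, [0.6, 0, 0], 0], [1.5, [0.6, 0, 0], 0], [1.5, [0.6, 0, 0], 0], [1.5, [0.4, 0, 0], 0]]'

```text
t: 11.7
tool_pos: [0.4676, 0.1556, 0.0222]
tool_rot: [2.287, 2.154, -0.0]
contact_force: [-0.1, -3.0, -0.9]
opening: 0.0186
grip_force: 78.3
```

```bash
python3 look.py 5
```

```text
[0.46759783 0.1556152  0.02218858] [0.0597 0.9982]
tip [0.4592 0.0159 0.0102]
scene crop 199 179 tip [np.float64(209.73371754799518), np.float64(155.84293300967988)] eye [np.float64(275.3937991452817), np.float64(170.9066552353661)]
side crop 237 198 tip [np.float64(210.75221472663907), np.float64(149.24965727560357)] eye [np.float64(232.0975187447375), np.float64(103.78586745248231)]
```

View pics/c5.png

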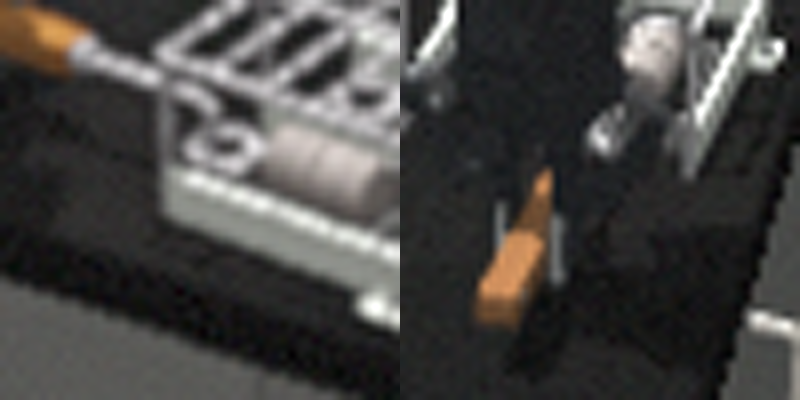

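The crop shows the hook rod down in the eye at (222,148), with the tray moving and about 3 N of drag. I'm pulling on.

Call:
send_rows --rows '[[1.5, [0.5, 0, 0], 0], [1.5, [0.8, 0, 0], 0], [1.5, [0.8, 0, 0], 0], [1.5, [0.8, 0, 0], 0], [1.5, [0.8, 0, 0], 0], [1.5, [0.8, 0, 0], 0], [1.5, [0.8, 0, 0], 0], [1.5, [0.8, 0, 0], 0], [1.5, [0.8, 0, 0], 0], [1.5, [0.8, 0, 0], 0]]'

```text
t: 13.05
tool_pos: [0.4722, 0.2326, 0.0222]
tool_rot: [-2.287, -2.154, 0.0]
contact_force: [-0.5, -3.7, -2.2]
opening: 0.0186
grip_force: 78.3
```

Call:
send_rows --rows '[[1.5, [0.8, 0, 0], 0], [1.5, [0.8, 0, 0], 0], [1.5, [0.8, 0, 0], 0], [1.5, [0.8, 0, 0], 0], [1.5, [0.8, 0, 0], 0], [1.5, [0.8, 0, 0], 0], [1.5, [0.6, 0, 0], 0], [1.5, [0.4, 0, 0], 0], [1.5, [0.2, 0, 0], 0], [1.5, [0, 0, 0], 0]]'

```text
t: 14.3
tool_pos: [0.4759, 0.2922, 0.0222]
tool_rot: [-2.287, -2.153, -0.001]
contact_force: [0.4, -1.5, -0.9]
opening: 0.0187
grip_force: 78.3
```

```bash
python3 look.py 6; python3 - <<'E'
from h import *
s=load("scene6.npz");i=load("side6.npz")
a=s["frame"][160:235,165:265];b=i["frame"][175:275,215:315]
o=np.hstack([cv2.resize(a,(440,330),interpolation=2),cv2.resize(b,(330,330),interpolation=2)])
cv2.imwrite("pics/d6.png",o[:,:,::-1])
E
```

```text
[0.47585574 0.29219267 0.02224615] [0.0602 0.9982]
tip [0.4674 0.1524 0.0102]
scene crop 171 169 tip [np.float64(211.95337345024564), np.float64(154.34944710789136)] eye [np.float64(499.3937991452817), np.float64(250.9066552353661)]
side crop 228 215 tip [np.float64(208.93596555889735), np.float64(150.80693895737045)] eye [np.float64(304.0975187447375), np.float64(-32.21413254751769)]
```

View pics/d6.png

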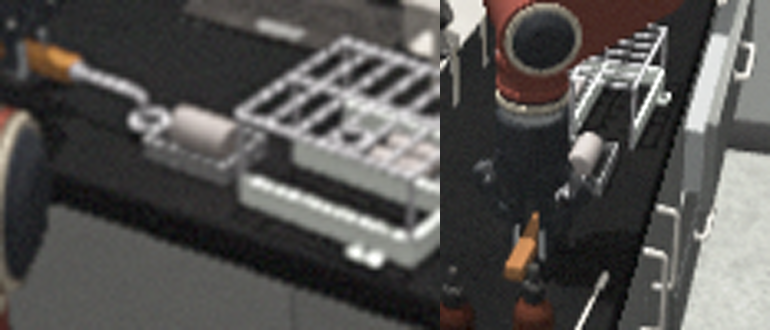

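The thick-core tray is fully clear of the cover: its rear end is at (265,150) in the left panel, in front of the posts, and it lies flat. Now I unhook it and carry the tool back.

Call:
send_rows --rows '[[1.5, [-0.4, 0, 0], 0], [1.5, [-0.35, 0, 0], 0], [1.5, [0, 0, 0], 0], [1.5, [0, 0, -0.7], 0], [1.5, [0, 0, -0.8], 0], [1.5, [0, 0, -1], 0], [1.5, [0, 0, -1.5], 0], [1.5, [0, 0, -4], 0], [1.5, [0, 0, -5], 0], [1.5, [0, 0, -5], 0]]'

```text
t: 15.65
tool_pos: [0.4752, 0.2844, 0.2047]
tool_rot: [2.287, 2.154, 0.001]
contact_force: [-0.1, 0.8, -0.3]
opening: 0.0188
grip_force: 78.3
```

Call:
send_rows --rows '[[1.5, [-2.7, 0.4, 0], 0], [1.5, [-5.445, 0.81, 0], 0], [1.5, [-5.445, 0.81, 0], 0], [1.5, [-5.445, 0.81, 0], 0], [1.5, [-5.445, 0.81, 0], 0], [1.5, [-5.445, 0.81, 0], 0], [1.5, [-5.445, 0.81, 0], 0], [1.5, [-5.445, 0.81, 0], 0], [1.5, [-5.445, 0.81, 0], 0], [1.5, [-5.445, 0.81, 0], 0]]'

```text
t: 16.9
tool_pos: [0.5211, -0.2381, 0.2035]
tool_rot: [2.286, 2.153, 0.001]
contact_force: [0.7, -0.2, -1.6]
opening: 0.0187
grip_force: 78.4
```

Call:
send_rows --rows '[[1.5, [-5.445, 0.81, 0], 0], [1.5, [-5.445, 0.81, 0], 0], [1.5, [-2.7, 0.4, 0], 0], [1.5, [0, 0, 0], 3], [1.5, [0, 0, 0], 3], [1.5, [0, 0, 0], 0], [1.5, [0, 0, 0], 0]]'

```text
t: 17.77
tool_pos: [0.5332, -0.373, 0.2028]
tool_rot: [2.395, 2.032, 0.0]
contact_force: [0.9, 0.0, -1.2]
opening: 0.0188
grip_force: 78.4
```

```bash
python3 - <<'E'
from h import *
from station import ctrl
o=ctrl.get_obs();M=R.from_rotvec(o["tool_rot"]).as_matrix();p=o["tool_pos"];print(p,M[:2,0].round(4),o["opening"])
print("shift cm",M.T@(np.array([.5335,-.372,p[2]])-p)*100, "down",(p[2]-.029)*100)
d=ctrl.get_image("scene");np.savez("scene7.npz",**d)
c=p-M[:,2]*.017;print([np.round(pix(d,x),1) for x in(c-M[:,0]*.062,c-M[:,0]*.14-np.array([0,0,.029]))])
a=cv2.resize(d["frame"][165:225,175:255],(400,300),interpolation=2)
u,v=[int(x) for x in pix(d,c)];b=cv2.resize(d["frame"][v-30:v+30,u-20:u+60],(400,300),interpolation=2);print(u-20,v-30)
cv2.imwrite("pics/c7.png",np.hstack([a,b])[:,:,::-1])
E
```

```text
[ 0.53317257 -0.37304635  0.20278977] [0.1632 0.9866] 0.018817330862795988
shift cm [ 1.08575550e-01  1.52299510e-02 -2.74079521e-05] down 17.37897699678899
[array([347.4, 172.2]), array([367.4, 187.4])]
311 136
```

View pics/c7.png

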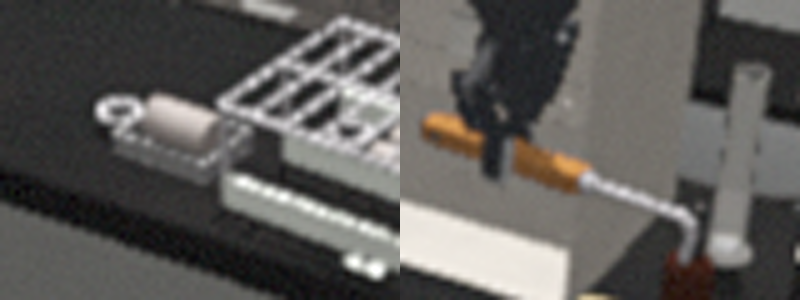

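The tray is out and unhooked, with its eye at (118,110). The tool is still straight in the grip, with its tip at (688,262), within about a pixel of the prediction. I'm lowering it into the saddles.

Call:
send_rows --rows '[[1.5, [0.1, 0, 3], 0], [1.5, [0, 0, 5], 0], [1.5, [0, 0, 4], 0], [1.5, [0, 0, 2], 0], [1.5, [0, 0, 1], 0], [1.5, [0, 0, 1], 0], [1.5, [0, 0, 0.7], 0], [1.5, [0, 0, 0.6], 0], [1.5, [0, 0, 0], 0], [1.5, [0, 0, 0], 0]]'

```text
t: 19.08
tool_pos: [0.5335, -0.3723, 0.0295]
tool_rot: [2.396, 2.031, 0.0]
contact_force: [0.7, 0.3, -1.6]
opening: 0.0185
grip_force: 78.4
```

Call:
send_rows --rows '[[1.5, [0, 0, 0.1], 0], [1.5, [0, 0, 0.05], 0], [1.5, [0, 0, 0], 0], [1.5, [0, 0, 0], 0]]' --newtons 30

```text
t: 19.58
tool_pos: [0.5334, -0.3723, 0.0281]
tool_rot: [2.396, 2.031, 0.0]
contact_force: [-0.1, 0.2, 1.7]
opening: 0.0189
grip_force: 78.8
```

Contact shows the handle is seated. I open the fingers to 5 cm, clear of the block, and rise.

Call:
send_rows --rows '[[3, [0, 0, 0], 0], [5, [0, 0, 0], 0], [5, [0, 0, 0], 0], [5, [0, 0, 0], 0], [5, [0, 0, -1], 0], [5, [0, 0, -2], 0], [5, [0, 0, -4], 0], [5, [0, 0, -5], 0], [5, [0, 0, -6], 0], [5, [0, 0, -6], 0]]'

```text
t: 20.82
tool_pos: [0.5332, -0.372, 0.2717]
tool_rot: [2.395, 2.03, 0.001]
contact_force: [0.4, 0.2, 0.5]
opening: 0.0498
grip_force: 0.0
```

```bash
python3 - <<'E'
from h import *
from station import ctrl
d=ctrl.get_image("wrist");s=ctrl.get_image("side")
a=cv2.resize(d["frame"],(400,300));b=cv2.resize(s["frame"][140:290,200:400],(400,300),interpolation=2)
cv2.imwrite("pics/c8.png",np.hstack([a,b])[:,:,::-1])
hsv=cv2.cvtColor(d["frame"],cv2.COLOR_RGB2HSV)
m=((hsv[...,0]>5)&(hsv[...,0]<22)&(hsv[...,1]>130)&(hsv[...,2]>90)).astype(np.uint8)
n,l,st,c=cv2.connectedComponentsWithStats(m)
for j in range(1,n):
    if st[j,4]>100:
        ys,xs=np.where(l==j);r=cv2.minAreaRect(np.c_[xs,ys].astype(np.float32));print(r,[world(d,*p,z=.054).round(4) for p in cv2.boxPoints(r)])
P=cloud(d);q=P[(l>0)];print("top z",np.percentile(q[:,2],[5,50,95]).round(4))
E
```

```text
((253.0, 155.0), (15.999998092651367, 107.99998474121094), 0.0) [array([ 0.5154, -0.4284,  0.054 ]), array([ 0.5361, -0.3099,  0.054 ]), array([ 0.5525, -0.3126,  0.054 ]), array([ 0.5337, -0.4315,  0.054 ])]
((275.6781921386719, 323.7040710449219), (8.589271545410156, 57.90032958984375), 57.619319915771484) [array([ 0.4896, -0.6066,  0.054 ]), array([ 0.5596, -0.5689,  0.054 ]), array([ 0.5641, -0.5809,  0.054 ]), array([ 0.4937, -0.6194,  0.054 ])]
top z [0.0139 0.054  0.0555]
```

View pics/c8.png

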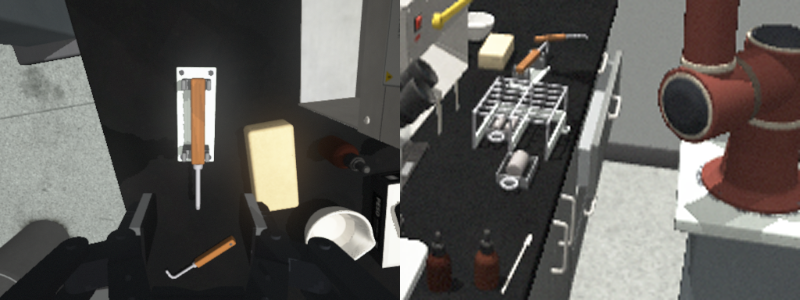

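The tool lies in both saddles with its handle top at 54 mm, the value for a seated handle. The tray is clear of the cover, and the block, bottles and second tray look unmoved.

```bash
python3 -c "
from station import ctrl
print(ctrl.finish_job())"
```

```text
the job is handed in; nothing more can be done
None
```

The thick-core tray is fully out from under the cover, about 26 mm past its open edge by my estimate, and unhooked. The hook tool is back in both saddles, and I handed the job in at about 21 s of robot time.

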